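Gauge the packing gap under a pillow block with a taper blade and hold it

ROBOT

A 6-joint arm with a two-finger parallel gripper is mounted at the origin on the work surface. World frame = base frame: x ahead of the robot, y to its left, z up, the work surface at z = 0. Lengths are in mm, angles in rad, forces in N, time in s.
With the tool pointing down it reaches from about 325 to 900 mm from the base axis. Payload 6.1 kg.
Tool frame: the origin (TCP) lies at the very end of the fingers, on their centre line; the grasp point (between the pads) lies 19 mm behind it; z points along the fingers, y is the line along which they close (so a half turn about z gives the same grasp; the last joint's range is limited). The gripper opens to 87 mm and grips with 3 to 60 N. Pads are 19 mm wide; open, the fingers measure 117 mm over their backs; the gripper's body (75 mm by 190 mm) begins 51 mm behind the grasp point.
Start: joints at [1.058, 0.22, 1.526, -0, 1.395, -0.126], TCP at [235.764, 578.818, 222.538] pointing down, gripper open.
Joint ranges: [-2.98, 2.98], [-0.91, 2.08], [0.09, 2.57], [-1.24, 4.39], [0.2, 2.65], [-2.68, 2.68]. Speed limits (rad/s): [2.57, 2.57, 3.01, 3.14, 3.14, 3.14].

INTERFACE

Orientations are given as a unit quaternion [w, x, y, z].
In Python, from cell import ctrl gives the robot as it stands.
- The arm moves only by the tool move_arm, never from a script. Its argument "moves" is a list of rows, each a list of 2 entries, a list of its own where there are three numbers: the shift along the tool's x, y, z scaled (see below), then the turn about the tool's z scaled (see below). In form: [[[tx, ty, tz], turn], ...]. A call has 1 to 20 rows; each row is the pose to reach, as a shift and turn from the pose commanded when the call began, along the tool's axes at that moment; what a row does not reach only later rows make up. The controller multiplies each number of a shift by 400 mm and each number of a turn by 45 degrees. A row lasts 1/10 s, in which the tool goes at most 50 mm and 8.59 degrees, less where a joint would pass 70% of its speed; a pose out of reach is approached as far as the arm can. A call with a number of a shift or a turn outside -1 to 1 is refused whole. A call with a gripper value outside its range is refused whole. "jaw" is the opening, from 0 (shut) to 1 (fully open), set as the call begins (left out, the last holds). The fingers move at their own pace and stop on an object; "grip_force" is the grip in N (left out, the last holds). Time passes only in rows, so rows that repeat a pose let the fingers close. It gives the time, the measured TCP pose, the force, the opening and the grip force at its end, in the units of the state.
- ctrl.sense(): the state, without advancing time (a new reading comes with each control period).
- ctrl.camera(name): name is "scene" or "top" or "wrist"; returns the picture (480x640x3 uint8, red, green, blue); there is no depth.
- ctrl.camera_model(name): a dict with "camera_matrix" (3x3 intrinsics, pixels), "R" (3x3) and "t" (3): a world point X has camera coordinates R X + t; the wrist camera has in their place "T_tool_cam" (4x4, takes a point from camera to tool coordinates, whose origin is the TCP and whose axes are the flange's). Camera axes: x right, y down, z forward; pixel columns grow to the right and rows downward; lengths in mm; the calibration is good to about 2 mm. A picture is of the moment at which its call begins: read the wrist's pose just before it. camera_model takes no time and is no camera call.
- ctrl.job_done(): hands the job in; it is judged then, once.
The state is a dict: "time": time; "joint_pos": joint angles; "joint_velocities": joint speeds; "joint_torque": joint torques, N m; "tool_pos": TCP position; "tool_rot": TCP orientation; "ft_force": force on the tool from outside, world axes, zero at the start; "moment": the same for the moment, N m; "width": finger opening in mm; "finger_force": force on a finger pad.
Only numpy, scipy, OpenCV 4.12 (cv2) and the standard library are available. Lean on these libraries where they do the work, as an engineer would, in place of code of your own. Each camera call takes 0.05 s, during which the arm holds its last target. There are 200 camera calls.

TASK

The cast iron pillow block hangs on the spindle shaft, and the gap between its foot and the steel sole plate has to be measured for packing. Pick up the taper gauge by its yellow grip, lay its blade flat on the ledge of the sole plate and slide it straight in under the middle of the foot's open end until it drags snugly between plate and foot, without forcing it. Finish still gripping it there with that drag on it, steady, flat and square, so that the gap can be read; leave everything else on the bench alone.

Things in the scene. Friction and masses are not known exactly. Their poses are not given: they have to be found in the camera images.
- gauge: loose taper gauge: yellow grip 84 x 20 x 26 (high) mm, steel blade 16 wide. Whole underside one flat plane. Origin: underside, below the grip's middle; x towards the blade's tip, y across, z up. Grip x -42 to 42; blade 8.0 thick from x 42 to 62, then its top tapers evenly to 1.6 at the tip, x = 152. 90 to 180 g. Starts lying flat on the bench, tip pointing roughly to the robot's right (-y)
- tip (a point): the tip of the gauge's blade: middle of its end, on the underside; 152 mm ahead of the gauge's origin, same axes
- block: cast iron pillow block bearing (fixed; the shaft through its bore carries it, bolts out): foot 184 x 54 x 17 mm, round housing in the middle, 97 high. Origin: centre of the foot's flat underside, 85 mm above the bench; x along the shaft towards the gears, y along the foot's length, z up
- mouth (a point): mouth of the gap: middle of the lower edge of the foot's open end (block y = +92 mm), axes as the block. The blade goes in here towards block -y. The foot's other end is closed by a jacking lug and screw
- sole: fixed steel sole plate under the block, 70 wide, 14 thick. Origin: on its flat top, straight below the block's origin, same axes; top runs y -101 to +117 mm, so 25 mm stick out as a ledge past the foot's open end. The gap up to the foot is 4.0 to 6.5 mm, different each time; the blade is snug where its thickness equals it, 34 to 69 mm in; a lasting push of 4 to 10 N is snug
- stand: fixed green geared spindle stand carrying shaft, block and sole plate; origin on the bench below the block's origin, same axes. Bed plate x -70 to 340, y -105 to 85, 15 mm high: no part of it is under the grip when the blade is in; shaft 40 mm thick along x, 134 mm up, ends at x -85; gear plates 220 high from x 157 on, y -120 to 50
- bushing: bystander: bronze split bushing standing on end, 50 mm across, 50 mm high; origin centre of underside
- collar: bystander: blued steel shaft collar lying flat, 60 mm across, 16 mm high; origin centre of underside
- wrench: bystander: red-handled socket wrench lying on the bench, 230 mm long, up to 52 mm high at the socket; origin under its middle, x towards the socket
- cartridge: bystander: tin grease cartridge standing upright, 54 mm across, 235 mm high; origin centre of underside
There are look-alikes about, which are no part of the job. What is shaped like the gauge but white is not meant.

How it is judged:
By the outcome, as a careful person would: the job done as asked, in the order asked, and still so for the second after the job is handed in, while the arm keeps its last pose, push and grip.
It also fails if it takes over 45 s, if anything falls off the work surface, if the arm or the gripper's body presses on something with over 40 N, if the wrist force passes 120 N, or if a joint passes its speed limit or range.

## Working session

There is one attempt and no reset: what is moved stays moved. The work goes in short steps, Python scripts to look and compute and a tool call to move; the robot and the scene stay as the last step left them, time stands still between calls to the robot, and variables do not carry over. Pictures are saved under pics/ and viewed, at most 10 in all, crops included, and the job is handed in when it is done.

Besides the shell and the picture viewer there is one more tool, called after ">>>" as name(argument=value, ...), one argument or row to a line, values as JSON. move_arm: Moves the arm, as the interface text tells. Shifts and turns lie within -1 to 1; 1 stands for 400 mm of shift or 45 degrees of turn. Its arguments: {"type":"object","properties":{"moves":{"type":"array","items":{"type":"array"}},"jaw":{"type":"number"},"grip_force":{"type":"number"}},"required":["moves"]}

```bash
mkdir -p pics; ls; python3 - <<'E'
from cell import ctrl
import cv2,numpy as np
np.set_printoptions(precision=3,suppress=True)
for n in("scene","top"):
    cv2.imwrite(f"pics/{n}1.png",ctrl.camera(n)[:,:,::-1]); print(n,ctrl.camera_model(n))
print(ctrl.camera_model("wrist")); print(ctrl.sense())
E
```

```text
pics
scene {'camera_matrix': array([[481.136,   0.   , 319.215],
       [  0.   , 481.136, 228.008],
       [  0.   ,   0.   ,   1.   ]]), 'R': array([[-0.417,  0.909, -0.019],
       [ 0.699,  0.308, -0.645],
       [-0.581, -0.283, -0.764]]), 't': array([ 185.569, -336.088, 1753.579])}
top {'camera_matrix': array([[579.561,   0.   , 322.834],
       [  0.   , 579.561, 240.737],
       [  0.   ,   0.   ,   1.   ]]), 'R': array([[-0.01 , -1.   ,  0.003],
       [-0.993,  0.01 , -0.121],
       [ 0.121, -0.004, -0.993]]), 't': array([  77.529,  562.231, 1319.363])}
{'camera_matrix': array([[422.946,   0.   , 317.838],
       [  0.   , 422.946, 245.655],
       [  0.   ,   0.   ,   1.   ]]), 'T_tool_cam': array([[   0.001,   -0.961,   -0.278,   76.099],
       [   1.   ,    0.001,    0.   ,    0.267],
       [   0.   ,   -0.278,    0.961, -162.411],
       [   0.   ,    0.   ,    0.   ,    1.   ]])}
{'time': 0.1, 'joint_pos': array([ 1.058,  0.221,  1.528,  0.   ,  1.395, -0.126]), 'joint_velocities': array([ 0.001, -0.001, -0.002,  0.   , -0.002,  0.001]), 'joint_torque': array([  0.002, -49.594, -38.852,   0.07 ,   0.051,  -0.   ]), 'tool_pos': array([235.488, 578.33 , 221.546]), 'tool_rot': array([-0.   ,  0.192,  0.981, -0.001]), 'ft_force': array([ 0.91 ,  0.414, -0.947]), 'moment': array([ 0.047, -0.012, -0.019]), 'finger_force': 0.0, 'width': 87.19487953689438}
```

View pics/scene1.png

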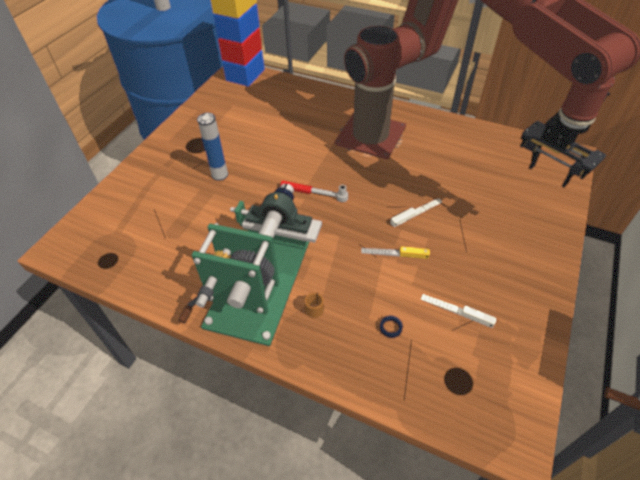

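View pics/top1.png

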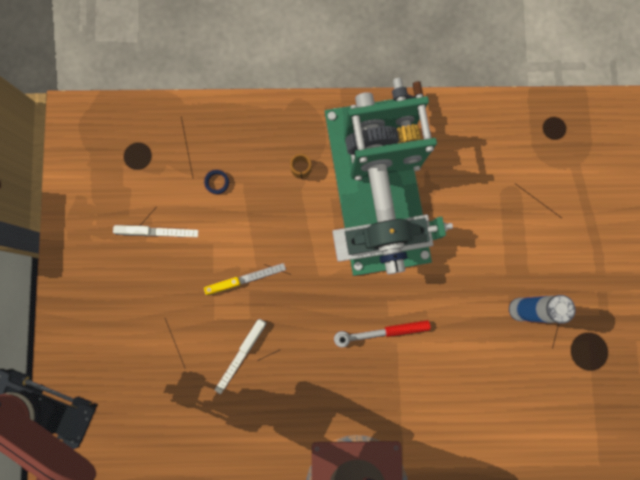

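The scene has one yellow-gripped gauge, at about (222,286) in the top view with its tip near (284,267). The look-alikes at (155,231) and (241,356) are white all over, so the yellow one fits the description. I'll confirm it in an enlarged crop that also covers the sole plate and foot.

```bash
python3 - <<'E'
import cv2,numpy as np
t=cv2.imread("pics/top1.png"); s=cv2.imread("pics/scene1.png")
def c(im,x,y,w,h,k): return cv2.resize(im[y:y+h,x:x+w],None,fx=k,fy=k,interpolation=cv2.INTER_CUBIC)
a=c(t,195,255,100,50,8); b=c(t,325,205,133,75,6)[:, :798]
b=cv2.copyMakeBorder(b,0,0,0,800-b.shape[1],0)
im=np.vstack([a,b])[:600]; 
cv2.imwrite("pics/crop1.png",np.vstack([a[:300],b[:300]]) if 0 else cv2.resize(np.vstack([a,b]),None,fx=.7,fy=.7))
E
```

```text
(no output)
```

View pics/crop1.png

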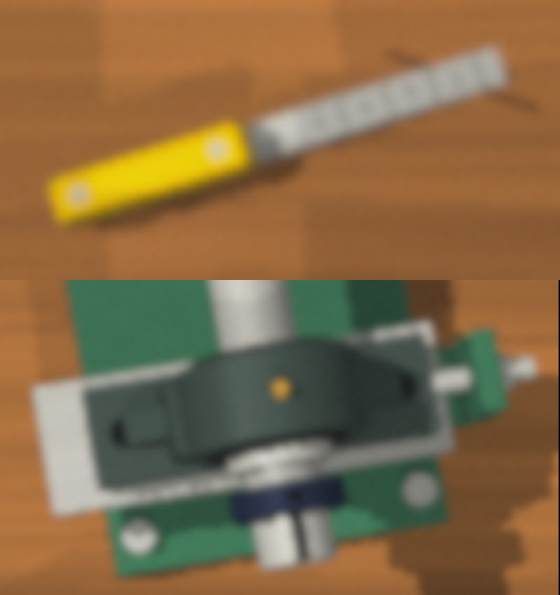

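The crop confirms the target: yellow grip with a steel blade, tip at crop (502,64), grip ends at (56,204) and (246,142). The lower half shows the sole plate's ledge on the left, with corners (33,387) and (55,515), and the foot's open end at (85,392)-(103,488).

```bash
cat > h.py <<'E'
from cell import ctrl
import numpy as np, cv2
from scipy.spatial.transform import Rotation as Rn
np.set_printoptions(precision=2,suppress=True)
def rot(s): return Rn.from_quat(np.roll(s["tool_rot"],-1)).as_matrix()
def ray(name,uv,z,s=None):
    m=ctrl.camera_model(name)
    if name=="wrist":
        T=np.eye(4); T[:3,:3]=rot(s); T[:3,3]=s["tool_pos"]; T=T@m["T_tool_cam"]; R,c=T[:3,:3],T[:3,3]
    else: R=m["R"].T; c=-R@m["t"]
    d=R@np.linalg.solve(m["camera_matrix"],[uv[0],uv[1],1]); return c+d*(z-c[2])/d[2]
E
python3 - <<'E'
from h import *
a=lambda u,v:(195+u/5.6,255+v/5.6); b=lambda u,v:(325+u/4.2,205+(v-280)/4.2)
for n,p,z in [("gl",a(56,204),26),("gr",a(246,142),26),("tip",a(502,64),1),("s1",b(33,387),80),("s2",b(55,515),80),("s3",b(432,322),80),("s4",b(452,447),80),("f1",b(85,392),102),("f2",b(103,488),102)]: print(n,ray("top",np.array(p)-0.4,z))
s=ctrl.sense(); print(s["tool_pos"],rot(s))
E
```

```text
gl [448.98 347.71  26.  ]
gr [473.89 269.11  26.  ]
tip [507.3  164.17   1.  ]
s1 [581.44  50.07  80.  ]
s2 [512.21  39.15  80.  ]
s3 [ 614.78 -165.95   80.  ]
s4 [ 546.71 -174.5    80.  ]
f1 [575.41  23.06 102.  ]
f2 [524.3   14.34 102.  ]
[235.49 578.33 221.55] [[-0.93  0.38 -0.  ]
 [ 0.38  0.93 -0.  ]
 [ 0.   -0.   -1.  ]]
```

```bash
cat >> h.py <<'E'
import json,os
def plan(p,yaw,commit=True,nd=4):
    """from the commanded pose (cmd.json: x,y,z,yaw of tool x, tool pointing down) -> move numbers, rounded"""
    c=json.load(open("cmd.json")) if os.path.exists("cmd.json") else [235.764,578.818,222.538,157.86]
    a=np.radians(c[3]); R=np.array([[np.cos(a),np.sin(a),0],[np.sin(a),-np.cos(a),0],[0,0,-1]])
    m=np.round(R.T@(np.array(p)-c[:3])/400,nd); t=round(-(yaw-c[3])/45,nd)
    t=float(np.clip(t,-1,1)); n=[*(np.array(c[:3])+R@m*400),c[3]-45*t]
    if commit: json.dump([float(v) for v in n],open("cmd.json","w"))
    print("move",m.tolist(),t,"cmd",np.array(n))
E
python3 - <<'E'
from h import *
s=ctrl.sense();R=rot(s);print(np.degrees(np.arctan2(R[1,0],R[0,0])))
plan([473,270,150],112.86)
E
```

```text
157.83809237479605
move [-0.8403, -0.4916, 0.1813] 1.0 cmd [472.99 270.   150.02 112.86]
```

>>> move_arm(
  moves=[
    [[-0.8403,-0.4916,0.1813],1.0],
    [[-0.8403,-0.4916,0.1813],1.0],
    [[-0.8403,-0.4916,0.1813],1.0],
    [[-0.8403,-0.4916,0.1813],1.0],
    [[-0.8403,-0.4916,0.1813],1.0],
    [[-0.8403,-0.4916,0.1813],1.0],
    [[-0.8403,-0.4916,0.1813],1.0],
    [[-0.8403,-0.4916,0.1813],1.0],
    [[-0.8403,-0.4916,0.1813],1.0],
    [[-0.8403,-0.4916,0.1813],1.0],
    [[-0.8403,-0.4916,0.1813],1.0],
    [[-0.8403,-0.4916,0.1813],1.0],
    [[-0.8403,-0.4916,0.1813],1.0],
    [[-0.8403,-0.4916,0.1813],1.0],
  ],
  jaw=1,
)

```text
time: 1.5
tool_pos: [472.4, 270.8, 150.2]
tool_rot: [0.0, 0.552, 0.834, 0.0]
ft_force: [-0.1, -0.7, 0.8]
width: 86.9
finger_force: 0.0
```

```bash
python3 - <<'E'
from h import *
s=ctrl.sense(); im=ctrl.camera("wrist")[:,:,::-1]; cv2.imwrite("pics/w1.png",im)
json.dump({k:np.array(s[k]).tolist() for k in("tool_pos","tool_rot")},open("w1.json","w"))
print(s["tool_pos"],s["time"],s["ft_force"],np.abs(s["joint_velocities"]).max())
E
```

```text
[472.4  270.81 150.23] 1.5 [-0.15 -0.74  0.82] 0.006503688937217149
```

View pics/w1.png

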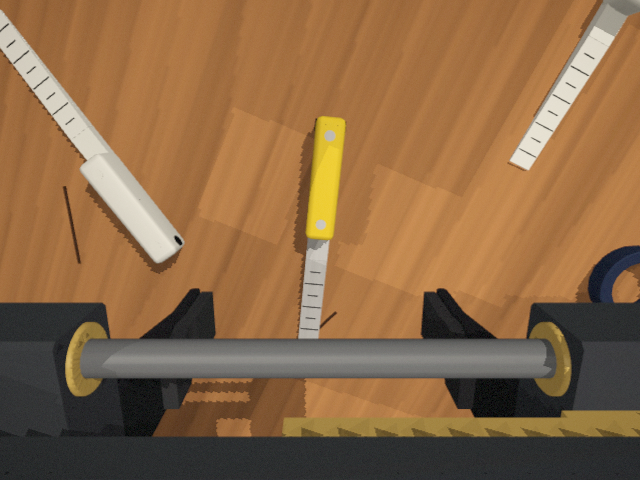

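The wrist picture shows the yellow grip's top running from (331,118) to (320,238), with screw heads at (330,136) and (320,225). The blade heads down to (309,337), where the gripper hides it.

```bash
python3 - <<'E'
from h import *
s=json.load(open("w1.json"))
im=cv2.imread("pics/w1.png");h=cv2.cvtColor(im,cv2.COLOR_BGR2HSV)
m=cv2.inRange(h,(22,150,120),(35,255,255)); m[300:]=0
c=max(cv2.findContours(m,0,2)[0],key=cv2.contourArea); r=cv2.boxPoints(cv2.minAreaRect(c)); print(r)
for n,uv,z in [("re",(331,118),26),("fr",(319.8,238.5),26),("sc1",(330,136),26),("sc2",(320.2,225),26),("bl",(317.2,245),8),("bl2",(309.2,337),4)]: print(n,ray("wrist",uv,z,s))
a=ray("wrist",(330,136),26,s)-ray("wrist",(320.2,225),26,s);print(np.degrees(np.arctan2(a[1],a[0])))
a=ray("wrist",(331,118),26,s)-ray("wrist",(319.8,238.5),26,s);print(np.degrees(np.arctan2(a[1],a[0])),np.hypot(*a[:2]))
a=ray("wrist",(317.2,245),8,s)-ray("wrist",(309.2,337),4,s);print(np.degrees(np.arctan2(a[1],a[0])))
a=ray("wrist",(331,118),26,s)-ray("wrist",(309.2,337),4,s);print(np.degrees(np.arctan2(a[1],a[0])))
E
```

```text
[[302.64 237.13]
 [316.64 114.67]
 [346.25 118.06]
 [332.26 240.51]]
re [449.45 347.59  26.  ]
fr [474.48 270.23  26.  ]
sc1 [453.36 336.96  26.  ]
sc2 [470.93 279.29  26.  ]
bl [476.65 260.38   8.  ]
bl2 [501.37 185.37   4.  ]
106.94403737907825
107.92514966417048 81.30880742206071
108.24441548928321
107.7477530852909
```

```bash
python3 - <<'E'
from h import *
plan([462.0,309.2,60],107.8)
plan([462.0,309.2,4.5],107.8)
E
```

```text
move [0.101, 0.0127, 0.225] 0.1124 cmd [461.98 309.2   60.02 107.8 ]
move [-0.0, 0.0, 0.1388] 0.0 cmd [461.98 309.2    4.5  107.8 ]
```

>>> move_arm(
  moves=[
    [[0.101,0.0127,0.225],0.1124],
    [[0.101,0.0127,0.225],0.1124],
    [[0.101,0.0127,0.225],0.1124],
    [[0.101,0.0127,0.225],0.1124],
    [[0.101,0.0127,0.225],0.1124],
  ],
)

```text
time: 2.05
tool_pos: [463.7, 309.6, 62.4]
tool_rot: [0.001, 0.589, 0.808, 0.002]
ft_force: [0.2, -0.4, 0.4]
width: 86.9
finger_force: 0.0
```

>>> move_arm(
  moves=[
    [[0,0,0.07],0],
    [[0,0,0.12],0],
    [[0,0,0.1388],0],
    [[0,0,0.1388],0],
    [[0,0,0.1388],0],
  ],
)

```text
time: 2.55
tool_pos: [463.4, 309.5, 6.4]
tool_rot: [0.001, 0.589, 0.808, 0.001]
ft_force: [0.3, -0.2, -0.9]
width: 86.7
finger_force: 0.0
```

>>> move_arm(
  moves=[
    [[0,0,0],0],
    [[0,0,0],0],
    [[0,0,0],0],
    [[0,0,0],0],
    [[0,0,0],0],
    [[0,0,0],0],
    [[0,0,0],0],
    [[0,0,0],0],
    [[0,0,0],0],
    [[0,0,0],0],
  ],
  jaw=0,
  grip_force=40,
)

```text
time: 3.55
tool_pos: [461.8, 309.1, 4.4]
tool_rot: [-0.0, 0.589, 0.808, -0.0]
ft_force: [-0.2, 0.3, 0.7]
width: 20.0
finger_force: 40.0
```

```bash
python3 - <<'E'
from h import *
plan([462.0,309.2,204.5],107.8)
plan([555,-10,300],98.9)
E
```

```text
move [-0.0, 0.0, -0.5] 0.0 cmd [461.98 309.2  204.5  107.8 ]
move [-0.8309, -0.0226, -0.2388] 0.1978 cmd [554.98 -10.01 300.02  98.9 ]
```

>>> move_arm(
  moves=[
    [[0,0,-0.05],0],
    [[0,0,-0.15],0],
    [[0,0,-0.25],0],
    [[0,0,-0.35],0],
    [[0,0,-0.45],0],
    [[0,0,-0.5],0],
  ],
)

```text
time: 4.15
tool_pos: [463.3, 309.9, 208.7]
tool_rot: [0.001, 0.589, 0.808, 0.002]
ft_force: [1.4, 1.1, -1.3]
width: 19.5
finger_force: 40.0
```

>>> move_arm(
  moves=[
    [[-0.8309,-0.0226,-0.2388],0.1978],
    [[-0.8309,-0.0226,-0.2388],0.1978],
    [[-0.8309,-0.0226,-0.2388],0.1978],
    [[-0.8309,-0.0226,-0.2388],0.1978],
    [[-0.8309,-0.0226,-0.2388],0.1978],
    [[-0.8309,-0.0226,-0.2388],0.1978],
    [[-0.8309,-0.0226,-0.2388],0.1978],
    [[-0.8309,-0.0226,-0.2388],0.1978],
    [[-0.8309,-0.0226,-0.2388],0.1978],
    [[-0.8309,-0.0226,-0.2388],0.1978],
    [[-0.8309,-0.0226,-0.2388],0.1978],
    [[-0.8309,-0.0226,-0.2388],0.1978],
    [[-0.8309,-0.0226,-0.2388],0.1978],
  ],
)

```text
time: 5.45
tool_pos: [554.5, -9.2, 299.8]
tool_rot: [-0.0, 0.65, 0.76, -0.0]
ft_force: [1.1, 0.3, -1.4]
width: 19.9
finger_force: 40.0
```

```bash
python3 - <<'E'
from h import *
s=ctrl.sense(); im=ctrl.camera("wrist")[:,:,::-1]; cv2.imwrite("pics/w2.png",im)
json.dump({k:np.array(s[k]).tolist() for k in("tool_pos","tool_rot")},open("w2.json","w"))
print(s["tool_pos"],s["time"],s["ft_force"],s["moment"],s["width"])
E
```

```text
[554.54  -9.16 299.82] 5.45 [ 1.14  0.33 -1.35] [-0.04  0.02  0.  ] 19.90678568853689
```

View pics/w2.png

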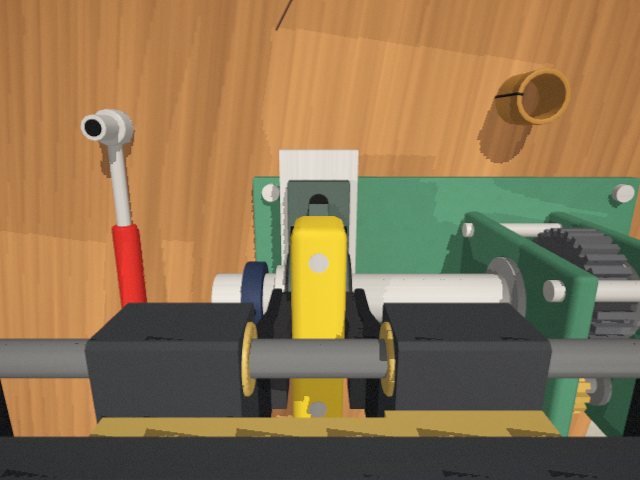

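The picture shows the ledge's outer edge from (280,150) to (358,150) and the foot's open end at (288,181)-(350,181), nearly square to the tool. I'll get its edges sub-pixel.

```bash
python3 - <<'E'
from h import *
s=json.load(open("w2.json")); g=cv2.imread("pics/w2.png"); h=cv2.cvtColor(g,cv2.COLOR_BGR2HSV).astype(float)
S=cv2.GaussianBlur(h[:,:,1],(3,3),0); V=cv2.GaussianBlur(h[:,:,2],(3,3),0)
def peak(p,lo):
    d=np.abs(np.diff(p));i=int(d.argmax());a=d[max(i-2,0):i+3]; return lo+max(i-2,0)+(a*np.arange(len(a))).sum()/a.sum()+.5
rows=np.arange(156,176); L=[peak(S[r,270:292],270) for r in rows]; Rr=[peak(S[r,346:368],346) for r in rows]
fr=np.arange(186,212); FL=[peak(V[r,280:296],280) for r in fr]; FR=[peak(V[r,342:355],342) for r in fr]
cols=np.arange(290,350); T=[peak(S[140:160,c],140) for c in cols]; F=[peak(V[172:190,c],172) for c in np.arange(294,345)]
f=lambda x,y:np.polyfit(x,y,1)
l,r,t=f(rows,L),f(rows,Rr),f(cols,T);fl,ff=f(fr,FL),f(fr,FR);F=f(np.arange(294,345),F)
print(l,r,t,fl,ff,F)
W=lambda uv,z:ray("wrist",uv,z,s)
ang=lambda d:np.degrees(np.arctan2(d[1],d[0]))
for z in(80,):
    P=[[W((np.polyval(q,y),y),z) for y in(152,177)] for q in(l,r)]
    print("sole sides",P[0],P[1],"yaw",[ang(p[0]-p[1]) for p in P],"width",np.linalg.norm(P[0][0]-P[1][0]))
    E=[W((x,np.polyval(t,x)),z) for x in(282,356)]; print("end",E,"normal",ang(E[0]-E[1])-90, ang(E[0]-E[1])+90)
Q=[W((x,np.polyval(F,x)),102) for x in(np.polyval(fl,182),np.polyval(ff,182))]; print("foot end",Q,np.linalg.norm(Q[0]-Q[1]),(Q[0]+Q[1])/2, ang(Q[0]-Q[1])+90)
P=[[W((np.polyval(q,y),y),102) for y in(184,212)] for q in(fl,ff)]; print("foot sides yaw",[ang(p[0]-p[1]) for p in P])
print("end mid",(P[0][0]+P[1][0])/2,"sole end mid",np.mean(E,0))
E
```

```text
[  0.02 275.18] [ -0.03 363.1 ] [  0.   148.84] [ -0.22 325.69] [ -0.01 352.21] [  0.   179.44]
sole sides [array([512.23,  36.84,  80.  ]), array([515.6 ,  15.13,  80.  ])] [array([581.81,  47.88,  80.  ]), array([585.12,  26.15,  80.  ])] yaw [np.float64(98.81943423669239), np.float64(98.6431117669536)] width 70.44996323667748
end [array([514.91,  40.01,  80.  ]), array([579.4 ,  50.24,  80.  ])] normal -260.9928860526836 -80.99288605268364
foot end [array([523.31,  16.93, 102.  ]), array([576.73,  25.4 , 102.  ])] 54.08988447062069 [550.02  21.17 102.  ] -80.9929833470548
foot sides yaw [np.float64(85.56698304640972), np.float64(99.46843359773254)]
end mid [550.43  17.35 102.  ] sole end mid [547.15  45.12  80.  ]
```

```bash
python3 - <<'E'
from h import *
s=ctrl.sense();R=rot(s);print(np.degrees(np.arctan2(R[1,0],R[0,0])))
plan([525.5,178.4,230],98.95)
plan([525.5,178.4,92],98.95)
E
```

```text
98.95311182084642
move [0.4767, 0.0001, 0.175] -0.0011 cmd [525.52 178.38 230.02  98.95]
move [0.0, -0.0, 0.345] 0.0 cmd [525.52 178.38  92.02  98.95]
```

>>> move_arm(
  moves=[
    [[0.4767,0.0001,0],-0.0011],
    [[0.4767,0.0001,0],-0.0011],
    [[0.4767,0.0001,0],-0.0011],
    [[0.4767,0.0001,0.175],-0.0011],
    [[0.4767,0.0001,0.175],-0.0011],
    [[0.4767,0.0001,0.175],-0.0011],
    [[0.4767,0.0001,0.175],-0.0011],
  ],
)

```text
time: 6.2
tool_pos: [525.1, 178.4, 230.0]
tool_rot: [-0.0, 0.649, 0.76, -0.0]
ft_force: [0.1, -0.9, -1.0]
width: 19.6
finger_force: 40.0
```

>>> move_arm(
  moves=[
    [[0,0,0.12],0],
    [[0,0,0.24],0],
    [[0,0,0.31],0],
    [[0,0,0.345],0],
    [[0,0,0.345],0],
    [[0,0,0.345],0],
    [[0,0,0.345],0],
    [[0,0,0.345],0],
    [[0,0,0.345],0],
    [[0,0,0.345],0],
  ],
)

```text
time: 7.2
tool_pos: [525.7, 178.4, 92.7]
tool_rot: [0.0, 0.65, 0.76, 0.0]
ft_force: [1.4, 0.4, -0.9]
width: 20.1
finger_force: 40.0
```

```bash
python3 - <<'E'
from h import *
s=ctrl.sense(); im=ctrl.camera("wrist")[:,:,::-1]; cv2.imwrite("pics/w3.png",im)
a=cv2.resize(ctrl.camera("scene")[190:270,230:370,::-1],None,fx=4,fy=4,interpolation=cv2.INTER_CUBIC)
b=cv2.resize(ctrl.camera("top")[200:280,270:410,::-1],None,fx=4,fy=4,interpolation=cv2.INTER_CUBIC)
cv2.imwrite("pics/c3.png",np.vstack([a,b])[:600])
R=rot(s);print(s["tool_pos"],s["time"],s["ft_force"],s["moment"],np.degrees(np.arctan2(R[1,0],R[0,0])))
E
```

```text
[525.71 178.4   92.67] 7.2 [ 1.4   0.43 -0.93] [-0.05  0.09  0.01] 98.93765163889586
```

View pics/c3.png

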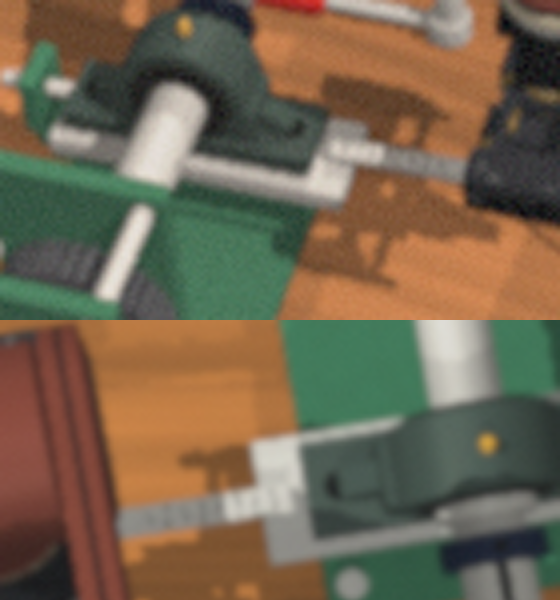

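The scene crop (top) and top-view crop (bottom) show the blade tip hovering over the ledge just short of the foot's open end. It lines up with the foot's middle, with the tip near (295,487) and the foot-end middle near (308,490) in the lower crop. Now I'll lower it gently onto the ledge.

>>> move_arm(
  moves=[
    [[0,0,0.005],0],
    [[0,0,0.01],0],
    [[0,0,0.0138],0],
    [[0,0,0.0138],0],
    [[0,0,0.0138],0],
    [[0,0,0.0138],0],
  ],
)

```text
time: 7.95
tool_pos: [525.4, 178.3, 86.5]
tool_rot: [-0.0, 0.65, 0.76, 0.0]
ft_force: [0.1, -0.2, -1.4]
width: 20.0
finger_force: 40.0
```

>>> move_arm(
  moves=[
    [[0,0,0.00125],0],
    [[0,0,0.0025],0],
    [[0,0,0.0025],0],
    [[0,0,0.0025],0],
  ],
)

```text
time: 8.35
tool_pos: [525.3, 178.3, 85.5]
tool_rot: [-0.0, 0.65, 0.76, -0.0]
ft_force: [0.1, -0.5, -1.2]
width: 19.8
finger_force: 40.0
```

>>> move_arm(
  moves=[
    [[0,0,0.00125],0],
    [[0,0,0.00125],0],
    [[0,0,0.00125],0],
  ],
)

```text
time: 8.65
tool_pos: [525.3, 178.3, 85.0]
tool_rot: [-0.0, 0.65, 0.76, -0.0]
ft_force: [0.6, -0.4, -1.7]
width: 19.9
finger_force: 40.0
```

```bash
python3 -c "
from h import *
s=ctrl.sense();print(s['tool_pos'],s['ft_force'],s['moment'])"
```

```text
[525.34 178.28  84.97] [ 0.56 -0.38 -1.67] [0.   0.03 0.01]
```

>>> move_arm(
  moves=[
    [[0,0,0.00125],0],
    [[0,0,0.00125],0],
    [[0,0,0.00125],0],
  ],
)

```text
time: 8.95
tool_pos: [525.3, 178.3, 84.5]
tool_rot: [-0.0, 0.65, 0.76, -0.0]
ft_force: [0.6, -0.0, -1.1]
width: 19.7
finger_force: 40.0
```

```bash
python3 -c "
from h import *
s=ctrl.sense();print(s['tool_pos'],s['ft_force'],s['moment'])"
```

```text
[525.34 178.25  84.45] [ 0.59 -0.05 -1.12] [ 0.01  0.01 -0.01]
```

>>> move_arm(
  moves=[
    [[0,0,0.00125],0],
    [[0,0,0.00125],0],
    [[0,0,0.00125],0],
  ],
)

```text
time: 9.25
tool_pos: [525.3, 178.3, 84.0]
tool_rot: [-0.0, 0.65, 0.76, -0.0]
ft_force: [-0.1, -0.4, -1.4]
width: 19.6
finger_force: 40.0
```

```bash
python3 -c "
from h import *
s=ctrl.sense();print(s['tool_pos'],s['ft_force'],s['moment'])"
```

```text
[525.33 178.27  83.96] [-0.06 -0.44 -1.36] [-0.08  0.01 -0.01]
```

>>> move_arm(
  moves=[
    [[0,0,0.00125],0],
    [[0,0,0.00125],0],
    [[0,0,0.00125],0],
  ],
)

```text
time: 9.55
tool_pos: [525.4, 178.3, 83.6]
tool_rot: [0.0, 0.65, 0.76, 0.0]
ft_force: [0.8, 0.3, -1.6]
width: 19.8
finger_force: 40.0
```

```bash
python3 -c "
from h import *
s=ctrl.sense();print(s['tool_pos'],s['ft_force'],s['moment'])"
```

```text
[525.44 178.27  83.55] [ 0.83  0.34 -1.6 ] [-0.08  0.02  0.03]
```

>>> move_arm(
  moves=[
    [[0,0,0.00125],0],
    [[0,0,0.00125],0],
    [[0,0,0.00125],0],
  ],
)

```text
time: 9.85
tool_pos: [525.5, 178.3, 83.1]
tool_rot: [0.0, 0.65, 0.76, 0.0]
ft_force: [-0.8, 0.9, 0.3]
width: 19.6
finger_force: 40.0
```

```bash
python3 -c "
from h import *
s=ctrl.sense();print(s['tool_pos'],s['ft_force'],s['moment'],s['tool_rot']*1e4)"
```

```text
[525.46 178.32  83.13] [-0.76  0.85  0.32] [-0.08  0.03 -0.03] [   0.63 6499.07 7600.14    0.77]
```

>>> move_arm(
  moves=[
    [[0,0,0.00125],0],
    [[0,0,0.00125],0],
    [[0,0,0.00125],0],
  ],
)

```text
time: 10.15
tool_pos: [525.5, 178.4, 82.7]
tool_rot: [0.0, 0.65, 0.76, 0.0]
ft_force: [-1.0, 0.6, 0.4]
width: 19.7
finger_force: 40.0
```

```bash
python3 -c "
from h import *
s=ctrl.sense();print(s['tool_pos'],s['ft_force'],s['moment'],s['tool_rot']*1e4)"
```

```text
[525.5  178.39  82.69] [-1.01  0.59  0.38] [-0.16  0.07 -0.04] [   0.74 6498.82 7600.35    1.53]
```

Contact is felt: fz rose about 1.7 N and the sag reversed. I'll relieve it to a light touch and slide in.

>>> move_arm(
  moves=[
    [[0,0,-0.0025],0],
    [[-0.0125,0,-0.0025],0],
    [[-0.025,0,-0.0025],0],
    [[-0.0375,0,-0.0025],0],
    [[-0.05,0,-0.0025],0],
    [[-0.0625,0,-0.0025],0],
    [[-0.075,0,-0.0025],0],
    [[-0.0875,0,-0.0025],0],
    [[-0.0875,0,-0.0025],0],
    [[-0.0875,0,-0.0025],0],
    [[-0.0875,0,-0.0025],0],
  ],
)

```text
time: 11.25
tool_pos: [530.8, 143.7, 83.5]
tool_rot: [0.0, 0.65, 0.76, -0.0]
ft_force: [0.2, -0.1, -1.1]
width: 19.6
finger_force: 40.0
```

```bash
python3 -c "
from h import *
s=ctrl.sense();print(s['time'],s['tool_pos'],s['ft_force'],s['moment'],s['tool_rot']*1e4)
a=cv2.resize(ctrl.camera('scene')[190:260,280:380,::-1],None,fx=6,fy=6,interpolation=cv2.INTER_CUBIC)
cv2.imwrite('pics/c4.png',a);cv2.imwrite('pics/w4.png',ctrl.camera('wrist')[:,:,::-1])"
```

```text
11.25 [530.78 143.74  83.47] [ 0.21 -0.12 -1.14] [-0.19  0.1   0.05] [   0.08 6499.03 7600.17   -0.17]
```

View pics/c4.png

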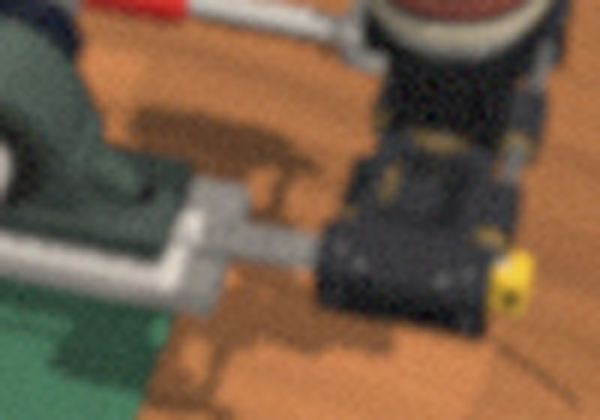

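The blade is inside the gap, centred on the foot's end with no drag yet (tip about 27 mm in). I'll go on in small steps, watching the axial force.

>>> move_arm(
  moves=[
    [[-0.005,0,0],0],
    [[-0.01,0,0],0],
    [[-0.015,0,0],0],
    [[-0.02,0,0],0],
    [[-0.02,0,0],0],
  ],
)

```text
time: 11.85
tool_pos: [532.1, 135.4, 83.5]
tool_rot: [0.0, 0.65, 0.76, -0.0]
ft_force: [-0.2, -0.4, -0.9]
width: 19.7
finger_force: 40.0
```

>>> move_arm(
  moves=[
    [[-0.0025,0,0],0],
    [[-0.005,0,0],0],
    [[-0.0075,0,0],0],
    [[-0.01,0,0],0],
    [[-0.01,0,0],0],
  ],
)

```text
time: 12.35
tool_pos: [532.7, 131.7, 83.5]
tool_rot: [0.0, 0.65, 0.76, -0.0]
ft_force: [-0.4, 0.4, -0.6]
width: 19.6
finger_force: 40.0
```

>>> move_arm(
  moves=[
    [[-0.0025,0,0],0],
    [[-0.005,0,0],0],
    [[-0.0075,0,0],0],
    [[-0.01,0,0],0],
    [[-0.01,0,0],0],
  ],
)

```text
time: 12.85
tool_pos: [533.4, 127.7, 83.5]
tool_rot: [0.0, 0.65, 0.76, -0.0]
ft_force: [0.0, -0.1, -0.6]
width: 19.6
finger_force: 40.0
```

>>> move_arm(
  moves=[
    [[-0.0025,0,0],0],
    [[-0.005,0,0],0],
    [[-0.0075,0,0],0],
    [[-0.0075,0,0],0],
  ],
)

```text
time: 13.25
tool_pos: [533.8, 124.7, 83.5]
tool_rot: [0.0, 0.65, 0.76, -0.0]
ft_force: [0.1, 0.1, -0.6]
width: 19.5
finger_force: 40.0
```

>>> move_arm(
  moves=[
    [[-0.0025,0,0],0],
    [[-0.005,0,0],0],
    [[-0.005,0,0],0],
  ],
)

```text
time: 13.55
tool_pos: [534.1, 122.8, 83.5]
tool_rot: [0.0, 0.65, 0.76, -0.0]
ft_force: [0.2, -0.1, -1.1]
width: 19.8
finger_force: 40.0
```

>>> move_arm(
  moves=[
    [[-0.0025,0,0],0],
    [[-0.005,0,0],0],
    [[-0.005,0,0],0],
  ],
)

```text
time: 13.85
tool_pos: [534.4, 120.8, 83.5]
tool_rot: [0.0, 0.65, 0.76, -0.0]
ft_force: [0.5, -0.2, -1.1]
width: 19.7
finger_force: 40.0
```

Depth is about 50 mm and there is still no drag.

>>> move_arm(
  moves=[
    [[-0.0025,0,0],0],
    [[-0.005,0,0],0],
    [[-0.005,0,0],0],
  ],
)

```text
time: 14.15
tool_pos: [534.7, 118.8, 83.5]
tool_rot: [0.0, 0.65, 0.76, -0.0]
ft_force: [0.0, -0.5, -0.5]
width: 19.8
finger_force: 40.0
```

>>> move_arm(
  moves=[
    [[-0.0025,0,0],0],
    [[-0.005,0,0],0],
    [[-0.005,0,0],0],
  ],
)

```text
time: 14.45
tool_pos: [535.0, 116.9, 83.5]
tool_rot: [0.0, 0.65, 0.76, -0.0]
ft_force: [0.1, -0.7, -1.6]
width: 19.8
finger_force: 40.0
```

```bash
python3 -c "
from h import *
s=ctrl.sense();print(s['time'],s['tool_pos'],s['ft_force'],s['moment'],s['tool_rot']*1e4)"
```

```text
14.45 [535.03 116.85  83.51] [ 0.15 -0.66 -1.6 ] [-0.1  -0.01 -0.04] [   0.71 6499.5  7599.77   -0.45]
```

>>> move_arm(
  moves=[
    [[-0.0025,0,0],0],
    [[-0.005,0,0],0],
    [[-0.005,0,0],0],
  ],
)

```text
time: 14.75
tool_pos: [535.3, 114.9, 83.5]
tool_rot: [0.0, 0.65, 0.76, -0.0]
ft_force: [-1.0, 0.0, -1.6]
width: 19.8
finger_force: 40.0
```

>>> move_arm(
  moves=[
    [[-0.0025,0,0],0],
    [[-0.0025,0,0],0],
  ],
)

```text
time: 14.95
tool_pos: [535.5, 113.9, 83.5]
tool_rot: [0.0, 0.65, 0.76, -0.0]
ft_force: [0.6, -0.6, -0.5]
width: 19.8
finger_force: 40.0
```

>>> move_arm(
  moves=[
    [[-0.0025,0,0],0],
    [[-0.0025,0,0],0],
  ],
)

```text
time: 15.15
tool_pos: [535.6, 112.9, 83.5]
tool_rot: [0.0, 0.65, 0.76, -0.0]
ft_force: [-0.1, -0.1, -0.8]
width: 19.9
finger_force: 40.0
```

>>> move_arm(
  moves=[
    [[-0.0025,0,0],0],
    [[-0.0025,0,0],0],
  ],
)

```text
time: 15.35
tool_pos: [535.8, 112.0, 83.5]
tool_rot: [0.0, 0.65, 0.76, -0.0]
ft_force: [0.7, 0.2, -0.7]
width: 19.9
finger_force: 40.0
```

>>> move_arm(
  moves=[
    [[-0.0025,0,0],0],
    [[-0.0025,0,0],0],
  ],
)

```text
time: 15.55
tool_pos: [535.9, 111.0, 83.5]
tool_rot: [0.0, 0.65, 0.76, -0.0]
ft_force: [-0.3, -0.7, -0.6]
width: 19.5
finger_force: 40.0
```

>>> move_arm(
  moves=[
    [[-0.0025,0,0],0],
    [[-0.0025,0,0],0],
  ],
)

```text
time: 15.75
tool_pos: [536.1, 110.0, 83.5]
tool_rot: [0.0, 0.65, 0.76, -0.0]
ft_force: [-0.1, 0.5, -0.5]
width: 19.7
finger_force: 40.0
```

>>> move_arm(
  moves=[
    [[-0.0025,0,0],0],
    [[-0.0025,0,0],0],
  ],
)

```text
time: 15.95
tool_pos: [536.2, 109.1, 83.5]
tool_rot: [-0.0, 0.65, 0.76, 0.0]
ft_force: [0.2, 0.4, -0.3]
width: 19.7
finger_force: 40.0
```

```bash
python3 -c "
from h import *
s=ctrl.sense();print(s['time'],s['tool_pos'],s['ft_force'],s['moment'],s['tool_rot']*1e4)"
```

```text
15.95 [536.24 109.06  83.51] [ 0.2   0.36 -0.35] [-0.    0.02  0.03] [  -0.16 6499.45 7599.81    0.01]
```

>>> move_arm(
  moves=[
    [[-0.0025,0,0],0],
    [[-0.0025,0,0],0],
  ],
)

```text
time: 16.15
tool_pos: [536.4, 108.3, 83.5]
tool_rot: [-0.0, 0.65, 0.76, 0.0]
ft_force: [-0.5, 1.6, -0.4]
width: 19.4
finger_force: 40.0
```

>>> move_arm(
  moves=[
    [[-0.0025,0,0],0],
    [[-0.0025,0,0],0],
  ],
)

```text
time: 16.35
tool_pos: [536.4, 107.7, 83.5]
tool_rot: [-0.0, 0.65, 0.76, 0.0]
ft_force: [-1.3, 4.0, -0.2]
width: 20.0
finger_force: 40.0
```

```bash
python3 -c "
from h import *
s=ctrl.sense();print(s['time'],s['tool_pos'],s['ft_force'],s['moment'],s['tool_rot']*1e4)"
```

```text
16.35 [536.45 107.68  83.53] [-1.33  4.02 -0.23] [0.7  0.17 0.01] [  -3.34 6499.11 7600.1     3.24]
```

Drag has started at about 62 mm in, implying a gap near 6.0 mm and a plate top near z = 79, which agrees with the first touch. I'll add a bit more and let it settle.

>>> move_arm(
  moves=[
    [[-0.0012,0,0.0003],0],
    [[-0.0025,0,0.0003],0],
    [[-0.0025,0,0.0003],0],
    [[-0.0025,0,0.0003],0],
    [[-0.0025,0,0.0003],0],
    [[-0.0025,0,0.0003],0],
  ],
)

```text
time: 16.95
tool_pos: [536.6, 107.2, 83.5]
tool_rot: [-0.001, 0.65, 0.76, 0.001]
ft_force: [-1.2, 7.2, 0.6]
width: 20.0
finger_force: 40.0
```

```bash
python3 -c "
from h import *
s=ctrl.sense();R=rot(s);print(s['time'],s['tool_pos'],s['ft_force'],s['moment'],s['tool_rot']*1e4,np.degrees(np.arctan2(R[1,0],R[0,0])))
for i in range(4): ctrl.camera('wrist'); print(ctrl.sense()['ft_force'])
cv2.imwrite('pics/c5.png',cv2.resize(ctrl.camera('scene')[190:260,280:380,::-1],None,fx=6,fy=6,interpolation=cv2.INTER_CUBIC))"
```

```text
16.95 [536.58 107.22  83.52] [-1.18  7.2   0.64] [1.04 0.22 0.03] [  -5.53 6498.84 7600.33    5.95] 98.93432572639169
[-1.44  6.33  1.22]
[-1.15  7.1   0.13]
[-1.77  6.28  0.29]
[-0.73  7.46  0.24]
```

View pics/c5.png

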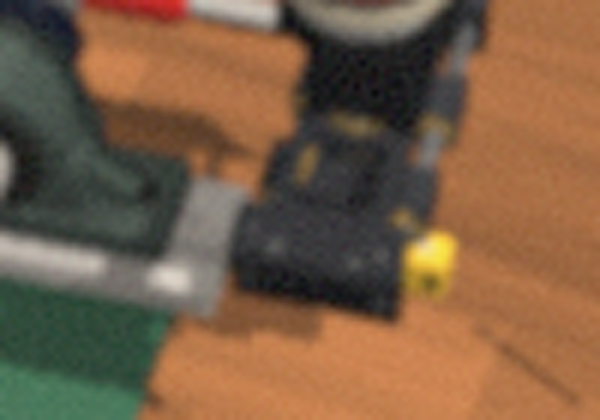

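The picture shows the blade fully under the foot, the grip clear of the ledge and still held. The push is steady at about 6.9 N, and the tool is square and level to about 0.1°.

```bash
python3 -c "
from cell import ctrl
print(ctrl.job_done())"
```

```text
the job is handed in; nothing more can be done
None
```

The job is handed in: the yellow-gripped taper gauge sits about 63 mm in under the middle of the foot's open end, still gripped square and level with a steady push of about 7 N, for a gap of roughly 6 mm.

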